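Set the use-first marker on the jar rack

ROBOT

A 6-joint arm with a two-finger parallel gripper is mounted at the origin on a cart in front of the work surface, level with it; the furniture and walls round the work are solid. World frame = base frame: x ahead of the robot, y to its left, z up, the work surface at z = 0. Lengths are in m, angles in degrees, forces in N, time in s.
With the tool pointing down it reaches from about 0.35 to 0.875 m from the base axis. Payload 4.2 kg.
Tool frame: the origin (TCP) lies between the finger pads; the fingertips stand finger_overhang ahead of it and the grasp point (between the pads) lies 2 mm behind it (finger_overhang is the distance from the TCP to the fingertips, in m); z points along the fingers, y is the line along which they close (so a half turn about z gives the same grasp; the last joint's range is limited). The gripper opens to 87 mm and grips with 3 to 60 N. Pads are 19 mm wide; open, the fingers measure 117 mm over their backs; the gripper's body (75 mm by 190 mm) begins 51 mm behind the grasp point.
Start: joints at [80.478, 22.042, 0.453, 0, -68.411, -14.817], TCP at [0.258, 0.569, 0.218] pointing down, gripper open.
Joint ranges: [-179.83, 179.83], [-69.29, 118.12], [-61.27, 80.66], [-181.25, 117.63], [-171.15, -9.14], [-177.46, 177.46]. Speed limits (degrees/s): [159.86, 159.86, 180, 180, 180, 180].

INTERFACE

Orientations are given as [roll, pitch, yaw] about the fixed x, y, z axes, in that order (R = Rz(yaw) Ry(pitch) Rx(roll)).
In Python, from workcell import * gives the robot as it stands.
- The arm moves only by the tool drive_tool, never from a script. Its argument "increments" is one flat list of numbers, 4 for each row, row after row: the shift along the tool's x, y, z in cm, then the turn about the tool's z in rad. In form: [tx, ty, tz, yaw, tx, ty, tz, yaw, ...]. A call has 1 to 12 rows; each row shifts and turns the commanded pose from where the row before left it, along the tool's axes as they then stand; what a row does not reach is not made up. A row lasts 1/12 s, in which the tool goes at most 41.7 mm and 7.16 degrees, less where a joint would pass 70% of its speed; a pose out of reach is approached as far as the arm can. A call is refused whole if a number of a shift passes 4.17 or a number of a turn 0.125, either way. A call with a gripper value outside its range is refused whole. "claw" is the opening, from 0 (shut) to 1 (fully open), set as the call begins (left out, the last holds). The fingers move at their own pace and stop on an object; the grip force is fixed at half the most. Time passes only in rows, so rows that do not move let the fingers close. It gives the time, the measured TCP pose, the force, the opening and the grip force at its end, in the units of the state.
- state(): the state, without advancing time (a new reading comes with each control period).
- read_camera(name): name is "side" or "top" or "wrist"; returns the picture (400x640x3 uint8, red, green, blue); there is no depth.
- camera_model(name): a dict with "fov_y" (degrees; the focal length in pixels is half the picture's height over the tangent of half this angle, whatever the lens; pixels are square), "cx", "cy" (the principal point, pixels), "k1" (the pictures are not rectified: a ray, as slopes to the right and down, at radius r is drawn at 1 + k1 r^2 times it, then the intrinsics apply), "cam_to_world" (4x4, takes a point from camera to world coordinates). Camera axes: x right, y up, looking along -z (the intrinsics and any distortion apply to the point x, -y, -z); pixel columns grow to the right and rows downward; lengths in m; the calibration is good to about 2 mm. A picture is of the moment at which its call begins: read the wrist's pose just before it. camera_model takes no time and is no camera call; for the wrist camera it gives the pose at the moment of the call.
- sign_off(): hands the job in; it is judged then, once.
The state is a dict: "time": time; "joints": joint angles; "qd": joint speeds; "joint_torque": joint torques, N m; "tcp_pos": TCP position; "tcp_rot": TCP orientation; "wrist_force": force on the tool from outside, world axes, zero at the start; "ft_torque": the same for the moment, N m; "gripper_width": finger opening in m; "gripper_force": force on a finger pad.
Only numpy, scipy, OpenCV 4.12 (cv2) and the standard library are available. Lean on these libraries where they do the work, as an engineer would, in place of code of your own. Each camera call takes 0.05 s, during which the arm holds its last target. There are 200 camera calls.

TASK

Four jars stand in a row on the wooden rack, and a sliding marker on the rail in front of them shows which one is to be used up first. With the fingertips, push the marker along its rail until it clicks into the notch in front of the one slim jar, and leave it there. Push gently, without forcing it, and do not shift, tip or lift the jars on the rack.

Things in the scene. Friction and masses are not known exactly. Their poses are not given: they have to be found in the camera images.
- rack: Fixed wooden jar rack, 440 mm long (y) by 177 mm deep. Origin on the worktop under the middle of its rail; x points from the rail to the jars, y along the rail, z up. The rail lies at x = 0, 22 mm deep, its steel strip 34 mm high, with four 10 mm wide notches at y = -135, -45, +45, +135 mm, one before each jar place. Jars stand on the 8 mm deck behind; a wire runs behind them at 48 mm.
- marker: The sliding marker on the rail: a solid grey plastic loaf-shaped block, 100 mm long along the rail, 50 mm deep (x from -25 to +25 mm), 12 to 88 mm above the worktop, rounded on top, with flat ends to push on. Its axes are the rack's; its origin is the rack's when it stands mid-rail, so its y in the rack's frame is its position: -158 to +158 mm. It starts between the two middle notches.
- marker_top (a point): Top middle of the marker, 88 mm above the worktop, under the ridge that marks its middle. The marker slides with about 1.5 to 2 N. A spring ball inside it falls into each notch: within about 3 mm of the notch the marker is drawn in and the push falls away; pushing it out again takes about 8 to 12 N.
- jar_slim: The slim jar, loose, a round spice jar 41 mm in diameter and 105 mm high with a dark lid; origin at the centre of its underside. It stands in one of the four places on the rack.
- jar_a: One of three wide round glass jars with wooden lids, loose, 80 mm in diameter, 96 mm high, on the rack; origin at the centre of its underside.
- jar_b: Another wide jar with a wooden lid, loose, 78 mm in diameter, 94 mm high, on the rack; origin at the centre of its underside.
- jar_c: The third wide jar with a wooden lid, loose, 84 mm in diameter, 100 mm high, on the rack; origin at the centre of its underside.
- place1 (a point): Centre of jar place 1 on the deck, 105 mm behind the rail's centre line and 8 mm above the worktop, at y = -135 mm of the rack, behind notch 1.
- place2 (a point): Centre of jar place 2 on the deck, 105 mm behind the rail's centre line and 8 mm above the worktop, at y = -45 mm of the rack, behind notch 2.
- place3 (a point): Centre of jar place 3 on the deck, 105 mm behind the rail's centre line and 8 mm above the worktop, at y = +45 mm of the rack, behind notch 3.
- place4 (a point): Centre of jar place 4 on the deck, 105 mm behind the rail's centre line and 8 mm above the worktop, at y = +135 mm of the rack, behind notch 4.
There are look-alikes about, which are no part of the job. What is shaped like the jar_c but blue or orange is not meant. Leave any orange look-alike of the jar_a alone.

How it is judged:
By the outcome, as a careful person would: the job done as asked, in the order asked, and still so for the second after the job is handed in, with the robot touching nothing.
It also fails if it takes over 48 s, if anything falls off the work surface, if the arm or the gripper's body presses on something with over 40 N, if the wrist force passes 120 N, or if a joint passes its speed limit or range.

## Working session

There is one attempt and no reset: what is moved stays moved. The work goes in short steps, Python scripts to look and compute and a tool call to move; the robot and the scene stay as the last step left them, time stands still between calls to the robot, and variables do not carry over. Pictures are saved under pics/ and viewed, at most 10 in all, crops included, and the job is handed in when it is done.

Besides the shell and the picture viewer there is one more tool, called as name(argument=value, ...) on one line, values as JSON. drive_tool: Moves the arm, as the interface text tells. Its arguments: {"type":"object","properties":{"increments":{"type":"array"},"claw":{"type":"number"}},"required":["increments"]}

```bash
mkdir -p pics; python3 - <<'E'
from workcell import *
import cv2,numpy as np
for n in("top","side"):
    cv2.imwrite(f"pics/{n}.png",read_camera(n)[:,:,::-1])
    m=camera_model(n);print(n,{k:np.round(v,4).tolist() for k,v in m.items()})
s=state();print(s)
E
```

```text
top {'fov_y': 49.8677, 'cx': 325.6043, 'cy': 195.053, 'k1': 0.0054, 'cam_to_world': [[-0.0992, 0.9704, -0.2201, 0.2351], [-0.9951, -0.0963, 0.0239, -0.0315], [0.002, 0.2213, 0.9752, 1.428], [0.0, 0.0, 0.0, 1.0]]}
side {'fov_y': 46.3514, 'cx': 316.8495, 'cy': 202.8633, 'k1': -0.0501, 'cam_to_world': [[0.999, 0.0193, -0.0402, 0.4716], [-0.0427, 0.6705, -0.7407, -0.9621], [0.0126, 0.7417, 0.6707, 0.9142], [0.0, 0.0, 0.0, 1.0]]}
{'time': 0.1, 'joints': array([ 8.04768669e+01,  2.20843408e+01,  3.88687319e-01, -2.53972662e-02,
       -6.84098371e+01, -1.48149823e+01]), 'qd': array([ 0.06269485, -0.00785001,  0.12786468,  0.0873263 ,  0.0183192 ,
        0.13206843]), 'joint_torque': array([-4.80111376e-04, -3.91685951e+01,  1.87936503e+01,  4.23188925e+00,
        1.34841318e-02, -7.37070923e-05]), 'tcp_pos': array([0.25735213, 0.56897031, 0.21699738]), 'tcp_rot': array([ 1.79891980e+02, -4.16061222e-03, -2.43474785e+01]), 'wrist_force': array([ 0.21320141, -0.33907629, -0.18907268]), 'ft_torque': array([ 0.04656464,  0.03795637, -0.01736561]), 'gripper_force': 0.0, 'gripper_width': 0.08701219024735798}
```

View pics/top.png

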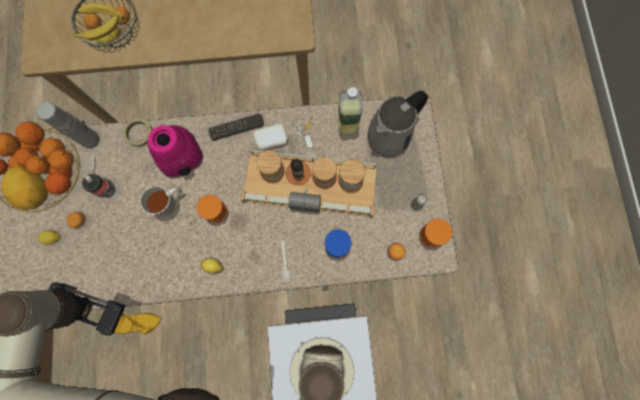

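View pics/side.png

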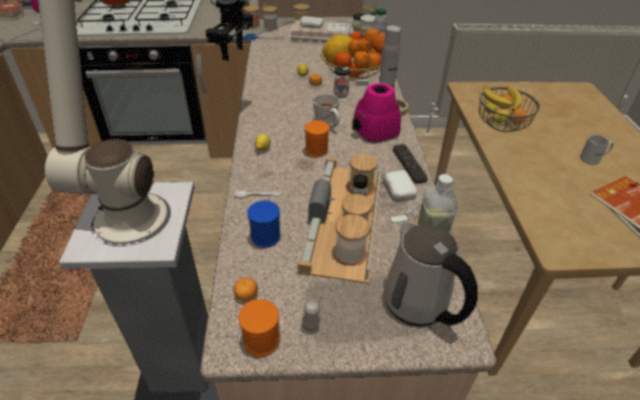

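The top view shows the rack running from (245,200) to (375,210), with wooden-lidded wide jars at (270,163), (324,172) and (351,175). The dark-lidded slim jar is at (297,168), and the marker is at (305,202). The blue cylinder (338,243) and the orange ones (437,232) and (210,207) are look-alikes off the rack. The slim jar is second from the left (+y), so it should be at place 3. I'll confirm that in a crop.

```bash
cat > h.py <<'E'
import numpy as np,cv2
from workcell import *
def K(m):
    f=200/np.tan(np.radians(m["fov_y"]/2)); return np.array([[f,0,m["cx"]],[0,f,m["cy"]],[0,0,1.]])
def px2w(m,u,v,z):
    p=cv2.undistortPoints(np.array([[[u,v]]],float),K(m),np.array([m["k1"],0,0,0.]))[0,0]
    T=np.array(m["cam_to_world"]); d=T[:3,:3]@[p[0],-p[1],-1]; o=T[:3,3]
    return o+d*(z-o[2])/d[2]
def w2px(m,P):
    T=np.array(m["cam_to_world"]); c=(np.atleast_2d(P)-T[:3,3])@T[:3,:3]; c=c*[1,-1,-1]
    return cv2.projectPoints(c.reshape(-1,1,3),np.zeros(3),np.zeros(3),K(m),np.array([m["k1"],0,0,0.]))[0][:,0]
E
python3 - <<'E'
import cv2,numpy as np
a=cv2.imread("pics/top.png")[140:225,235:385]; a=cv2.resize(a,None,fx=5,fy=5,interpolation=cv2.INTER_CUBIC)
b=cv2.imread("pics/side.png")[145:285,285:395]; b=cv2.resize(b,None,fx=4.2,fy=4.2,interpolation=cv2.INTER_CUBIC)
cv2.imwrite("pics/ct.png",a);cv2.imwrite("pics/cs.png",b)
E
```

```text
(no output)
```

View pics/ct.png

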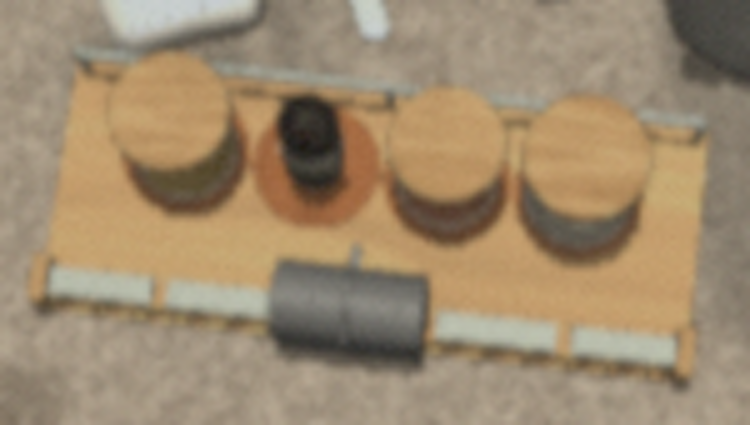

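View pics/cs.png

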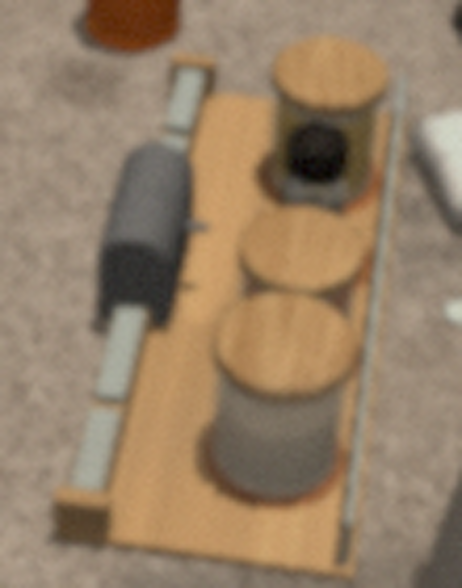

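The crops confirm it: the dark-lidded slim jar at top crop (310,135) is the second from the +y end, so it's at place 3. Notch 4 shows at crop (157,291) and notch 1 at (563,340). The marker spans about (272,305) to (427,318).

```bash
python3 - <<'E'
from h import *
m=camera_model("top"); ms=camera_model("side")
T=lambda u,v,z:px2w(m,235+u/5,140+v/5,z)
S=lambda u,v,z:px2w(ms,285+u/4.2,145+v/4.2,z)
n4,n1=T(157,288,.034),T(563,339,.034); s4,s1=S(180,128,.034),S(105,403,.034)
print(n4,n1,np.linalg.norm(n4-n1)); print(s4,s1,np.linalg.norm(s4-s1))
for a,b in((n4,n1),(s4,s1)):
    d=a-b; th=np.degrees(np.arctan2(-d[0],d[1])); print("yaw",th,"origin",(a+b)/2)
a,b=(n4,n1); o=(a+b)/2; e=(a-b)/np.linalg.norm(a-b); ex=np.array([e[1],-e[0],0])
for p in (T(274,300,.085),T(428,318,.085),T(350,305,.09),S(165,150,.085),S(128,243,.085)): print(p,"rack x,y",(p-o)@ex,(p-o)@e)
for n,p in(("slim top",T(308,122,.113)),("slim S",S(317,150,.113)),("n3",o+.045*e),("place3",o+.045*e+.105*ex)): print(n,p,(p-o)@ex,(p-o)@e)
print([k for k in dir() if 'overhang' in k], state().keys())
try: print(finger_overhang)
except Exception as x: print(x)
E
```

```text
[0.56047088 0.13063014 0.034     ] [ 0.49958647 -0.13362047  0.034     ] 0.2711739220041517
[0.56257716 0.13175197 0.034     ] [ 0.50034678 -0.13564545  0.034     ] 0.2745432526992905
yaw -12.974749647329732 origin [ 0.53002868 -0.00149517  0.034     ]
yaw -13.101026868668416 origin [ 0.53146197 -0.00194674  0.034     ]
[0.53336026 0.05093884 0.085     ] rack x,y -0.008526041303818085 0.05184332791600488
[ 0.51196659 -0.04576297  0.085     ] rack x,y -0.007661864568055803 -0.047192939441155844
[0.52423497 0.00282204 0.09      ] rack x,y -0.00661509637373674 0.0029061702653051117
[0.54591246 0.04533398 0.085     ] rack x,y 0.004964103631374594 0.04919981164432563
[ 0.51756313 -0.04612952  0.085     ] rack x,y -0.0021259148615974444 -0.046293588390464296
slim top [0.64062196 0.01828397 0.113     ] 0.10332889576393234 0.044104742712976375
slim S [0.64133051 0.00867463 0.113     ] 0.10617685856300728 0.03489982004021672
n3 [0.54013215 0.04235594 0.034     ] -2.369557517081775e-17 0.04499999999999999
place3 [0.64245141 0.01878117 0.034     ] 0.10499999999999995 0.044999999999999984
['finger_overhang'] dict_keys(['time', 'joints', 'qd', 'joint_torque', 'tcp_pos', 'tcp_rot', 'wrist_force', 'ft_torque', 'gripper_force', 'gripper_width'])
0.017
```

Both views agree on the rack: origin about (0.5305, -0.0017), yaw -13.0°. The marker is at rack y of about +2 mm and must go to +45 mm. I'll shut the fingers, align the tool with the rack, and travel high to a spot just off the marker's -y end.

drive_tool(increments=[0,0,0,-0.099,0,0,0,-0.099,1.6,2.4,0,0,1.6,2.4,0,0,1.6,2.4,0,0,1.6,2.4,0,0,1.6,2.4,0,0,1.6,2.4,0,0,1.6,2.4,0,0,1.6,2.4,0,0,1.6,2.4,0,0,1.6,2.4,0,0], claw=0)

```text
time: 1.1
tcp_pos: [0.3595, 0.298, 0.2177]
tcp_rot: [180.0, 0.0, -13.0]
wrist_force: [1.2, 0.1, 0.3]
gripper_width: 0.0146
gripper_force: 0.0
```

drive_tool(increments=[1.6,2.4,0,0,1.6,2.4,0,0,1.6,2.4,0,0,1.6,2.4,0,0,1.6,2.4,0,0,1.6,2.4,0,0,1.6,2.4,0,0,1.6,2.4,0,0,1.6,2.4,0,0,1.6,2.4,0,0,1.6,2.4,0,0,0,0,0,0])

```text
time: 2.1
tcp_pos: [0.4723, -0.0005, 0.2174]
tcp_rot: [179.9, 0.0, -13.3]
wrist_force: [1.4, 0.6, -0.2]
gripper_width: 0.0001
gripper_force: 0.0
```

```bash
cat >> h.py <<'E'
O=np.array([.5305,-.0017]); A=np.radians(-13.0)
def rep():
    s=state(); d=s["tcp_pos"][:2]-O; c,n=np.cos(A),np.sin(A); F=s["wrist_force"]
    print("t",s["time"],"rack xy mm",1e3*np.round([c*d[0]+n*d[1],-n*d[0]+c*d[1]],4),"z",s["tcp_pos"][2],"rot",np.round(s["tcp_rot"],2),"Fy",-n*F[0]+c*F[1],"F",np.round(F,1),"w",s["gripper_width"])
E
python3 -c "from h import *;rep()"
```

```text
t 2.1 rack xy mm [-57.  -11.9] z 0.21743594077583117 rot [ 1.7993e+02  4.0000e-02 -1.3260e+01] Fy 0.8841804386154279 F [ 1.4  0.6 -0.2] w 8.333441377154059e-05
```

drive_tool(increments=[1.9,2.8,0,0,1.9,2.8,0,0,1.9,2.7,0,0,0,0,0,0,0,0,0,0])

```text
time: 2.52
tcp_pos: [0.5083, -0.0919, 0.2171]
tcp_rot: [180.0, 0.1, -13.2]
wrist_force: [0.4, 1.1, 0.1]
gripper_width: 0.0005
gripper_force: 0.0
```

```bash
python3 -c "
from h import *;rep()
a=read_camera('side')[100:300,230:450,::-1];b=read_camera('top')[120:260,220:400,::-1]
a=cv2.resize(a,(440,400),interpolation=2);b=cv2.resize(b,(360,280),interpolation=2)
c=np.zeros((400,800,3),np.uint8);c[:,:440]=a;c[:280,440:]=b;cv2.imwrite('pics/p1.png',c)"
```

```text
t 2.5167 rack xy mm [ -1.3 -92.9] z 0.2170928993561326 rot [ 1.7999e+02  1.0000e-01 -1.3170e+01] Fy 1.16208608489232 F [0.4 1.1 0.1] w 0.0005230200880750491
```

View pics/p1.png

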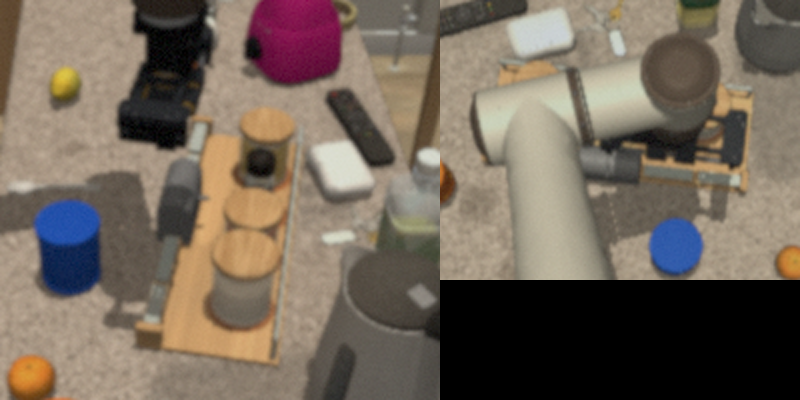

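The side view shows the gripper hovering over the rail, with its long side along it. The top view shows the black gripper body around (690,145), clear of the jars' line. The marker is untouched and the jars are upright. Next I'll go down behind the marker's -y end, in two stages.

```bash
python3 -c "
from h import *
for n in('side','top'):
  m=camera_model(n);p=w2px(m,[[.508,-.092,.2],[.508,-.092,.27]]);print(n,(p-[230,100])*2 if n=='side' else (p-[220,120])*2+[440,0])"
```

```text
side [[165.57899143 160.57338746]
 [165.99372073 113.64504687]]
top [[672.17606192 150.91082334]
 [673.47779085 139.76150028]]
```

drive_tool(increments=[0,0,2.5,0,0,0,2.5,0,0,0,2.5,0,0,0,1.5,0,0,0,0,0,0,0,0,0])

```text
time: 3.12
tcp_pos: [0.5081, -0.09, 0.1279]
tcp_rot: [180.0, 0.1, -12.9]
wrist_force: [-0.2, -0.2, 0.8]
gripper_width: 0.0005
gripper_force: 0.0
```

```bash
python3 -c "
from h import *;rep()
a=read_camera('side')[120:290,270:420,::-1];b=read_camera('wrist')[:,:,::-1]
a=cv2.resize(a,(352,400),interpolation=2);b=cv2.resize(b,(448,280))
c=np.zeros((400,800,3),np.uint8);c[:,:352]=a;c[:280,352:]=b;cv2.imwrite('pics/p2.png',c)"
```

```text
t 3.1167 rack xy mm [ -1.9 -91. ] z 0.12790429764941622 rot [ 1.7996e+02  6.0000e-02 -1.2870e+01] Fy -0.2743668920387916 F [-0.2 -0.2  0.8] w 0.0005139053138276008
```

View pics/p2.png

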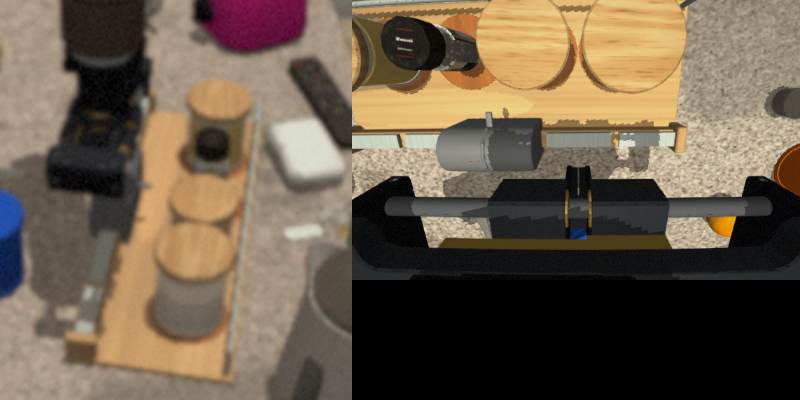

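The wrist view shows the closed fingers at (578,200) off the marker's right end at (540,145), with free rail below them. The slim jar is at (420,45). Next I'll go down to push height.

drive_tool(increments=[0.2,0,1.5,0,0,0,1.5,0,0,0,1.5,0,0,0,1.4,0,0,0,0,0,0,0,0,0])

```text
time: 3.72
tcp_pos: [0.5111, -0.0912, 0.0699]
tcp_rot: [-180.0, -0.1, -13.0]
wrist_force: [-0.1, 0.3, 0.8]
gripper_width: 0.0004
gripper_force: 0.0
```

drive_tool(increments=[0,-0.5,0,0,0,-0.5,0,0,0,-0.5,0,0,0,-0.3,0,0,0,0,0,0,0,0,0,0,0,0,0,0])

```text
time: 4.3
tcp_pos: [0.5145, -0.0737, 0.069]
tcp_rot: [180.0, 0.0, -13.0]
wrist_force: [0.0, 0.5, -0.1]
gripper_width: 0.0006
gripper_force: 0.0
```

```bash
python3 -c "from h import *;rep()"
```

```text
t 4.3 rack xy mm [  0.6 -73.8] z 0.06901227398613377 rot [180.     0.   -12.98] Fy 0.44993279759469906 F [ 0.   0.5 -0.1] w 0.0006399890745800554
```

drive_tool(increments=[0,-0.2,0,0,0,-0.2,0,0,0,-0.2,0,0,0,-0.2,0,0,0,-0.2,0,0,0,-0.2,0,0,0,0,0,0,0,0,0,0])

```text
time: 4.97
tcp_pos: [0.5172, -0.062, 0.0689]
tcp_rot: [-180.0, -0.0, -13.0]
wrist_force: [-0.2, 0.1, -0.8]
gripper_width: 0.0007
gripper_force: 0.0
```

drive_tool(increments=[0,-0.2,0,0,0,-0.2,0,0,0,-0.2,0,0,0,-0.2,0,0,0,-0.2,0,0])

```text
time: 5.38
tcp_pos: [0.5192, -0.0531, 0.069]
tcp_rot: [179.9, 0.0, -13.0]
wrist_force: [0.6, -6.2, -0.4]
gripper_width: 0.0003
gripper_force: 3.0
```

```bash
python3 -c "
from h import *;rep()
b=read_camera('wrist')[:,:,::-1];cv2.imwrite('pics/p3.png',b)"
```

```text
t 5.3833 rack xy mm [  0.6 -52.6] z 0.06897295446946197 rot [ 1.799e+02  4.000e-02 -1.295e+01] Fy -5.869062138886252 F [ 0.6 -6.2 -0.4] w 0.0003245344280952135
```

View pics/p3.png

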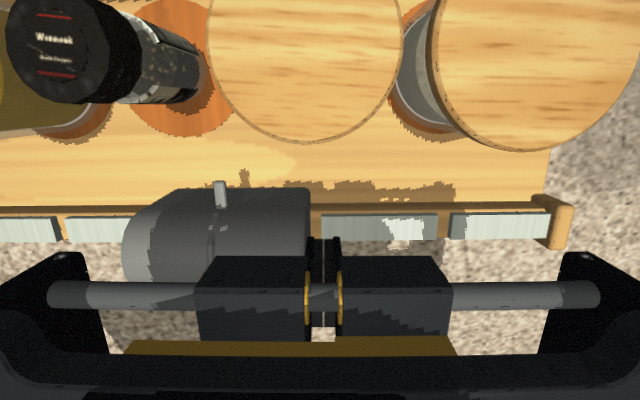

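In the wrist picture, the fingers' left edge (305,270) touches the marker's right end (310,240), and the push has begun. I'll continue slowly while watching the force.

drive_tool(increments=[0,-0.1,0,0,0,-0.1,0,0,0,-0.1,0,0])

```text
time: 5.68
tcp_pos: [0.5198, -0.0505, 0.069]
tcp_rot: [179.9, 0.0, -13.0]
wrist_force: [1.0, -5.9, -1.0]
gripper_width: 0.0008
gripper_force: 3.0
```

drive_tool(increments=[0,-0.1,0,0,0,-0.1,0,0,0,-0.1,0,0])

```text
time: 5.93
tcp_pos: [0.5204, -0.0476, 0.069]
tcp_rot: [179.9, 0.0, -13.0]
wrist_force: [0.4, -6.2, 0.1]
gripper_width: 0.0001
gripper_force: 3.1
```

drive_tool(increments=[0,-0.1,0,0,0,-0.1,0,0,0,-0.1,0,0,0,-0.1,0,0])

```text
time: 6.27
tcp_pos: [0.5213, -0.0438, 0.069]
tcp_rot: [179.9, 0.0, -13.0]
wrist_force: [0.2, -5.4, -0.5]
gripper_width: 0.0005
gripper_force: 2.9
```

```bash
python3 -c "
from h import *;rep()
b=read_camera('wrist')[:,:,::-1];cv2.imwrite('pics/p4.png',b)"
```

```text
t 6.2667 rack xy mm [  0.5 -43.1] z 0.06898982695460099 rot [ 1.7989e+02  5.0000e-02 -1.2990e+01] Fy -5.172952532726065 F [ 0.2 -5.4 -0.5] w 0.00048600573745578905
```

View pics/p4.png

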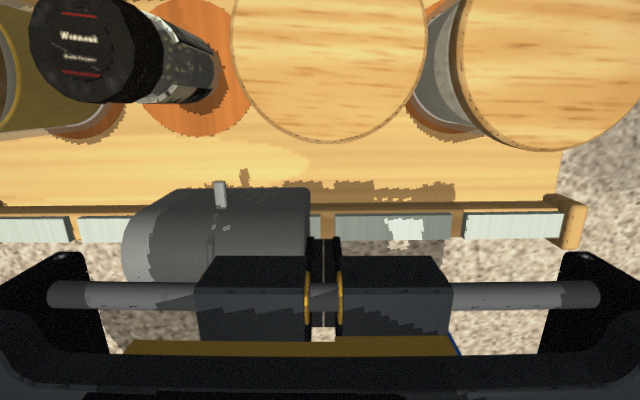

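The marker is sliding steadily at about 6 N. Notch 2 has come into view at (328,225), just behind the marker's end, and there are roughly 30 mm to go. The jars are undisturbed.

drive_tool(increments=[0,-0.15,0,0,0,-0.15,0,0,0,-0.15,0,0,0,-0.15,0,0,0,-0.15,0,0,0,-0.15,0,0,0,-0.15,0,0,0,-0.15,0,0])

```text
time: 6.98
tcp_pos: [0.5238, -0.0321, 0.069]
tcp_rot: [179.9, 0.1, -13.0]
wrist_force: [-0.2, -6.1, 0.8]
gripper_width: 0.0
gripper_force: 3.1
```

```bash
python3 - <<'E'
from h import *
rep()
m=camera_model('wrist'); b=read_camera('wrist')[:,:,::-1]
# draw predicted rail notches and marker end corner for centre guesses
e=np.array([-np.sin(A),np.cos(A)]);ex=np.array([np.cos(A),np.sin(A)])
W=lambda x,y,z:[*(O+x*ex+y*e),z]
b=b.copy()
for y in(-.135,-.045,.135):
    p=w2px(m,[W(-.011,y,.034)])[0];cv2.circle(b,tuple(int(v) for v in p),2,(0,0,255),-1)
for c in(.02,.03,.04):
    p=w2px(m,[W(0,c,.088)])[0];cv2.circle(b,tuple(int(v) for v in p),2,(0,255,0),-1); print("ridge",c,p)
    for x in(.02,): print("end base",c,w2px(m,[W(.025,c-.05,.05)])[0])
cv2.imwrite('pics/p5.png',b)
E
```

```text
t 6.9833 rack xy mm [  0.3 -31.1] z 0.06899894066020931 rot [ 1.7989e+02  6.0000e-02 -1.2990e+01] Fy -5.956529867944907 F [-0.2 -6.1  0.8] w 3.6645468486267764e-05
ridge 0.02 [227.6265511  270.42320915]
end base 0.02 [322.91470718 202.69410464]
ridge 0.03 [208.73639615 270.3306458 ]
end base 0.03 [306.56687036 202.71370164]
ridge 0.04 [189.95091464 270.2163484 ]
end base 0.04 [290.22870602 202.73283729]
```

View pics/p5.png

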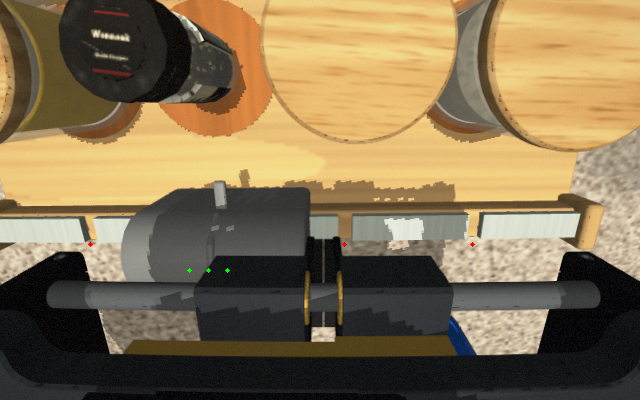

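The overlaid notch points match to about 1 px. The ridge at x≈211 puts the marker at about +28.5 mm, so about 13.5 mm remain before it snaps in. I'll make most of that, then fine steps.

drive_tool(increments=[0,-0.12,0,0,0,-0.12,0,0,0,-0.12,0,0,0,-0.12,0,0,0,-0.12,0,0,0,-0.12,0,0,0,-0.12,0,0,0,-0.12,0,0,0,-0.1,0,0])

```text
time: 7.78
tcp_pos: [0.5265, -0.0208, 0.0689]
tcp_rot: [180.0, 0.0, -13.0]
wrist_force: [0.2, -0.4, 0.2]
gripper_width: 0.0
gripper_force: 0.0
```

drive_tool(increments=[0,-0.05,0,0,0,-0.05,0,0])

```text
time: 7.95
tcp_pos: [0.5273, -0.019, 0.0689]
tcp_rot: [-179.9, -0.0, -13.0]
wrist_force: [-0.2, -1.0, -0.1]
gripper_width: 0.0007
gripper_force: 0.4
```

drive_tool(increments=[0,-0.05,0,0,0,-0.05,0,0])

```text
time: 8.12
tcp_pos: [0.5274, -0.0185, 0.069]
tcp_rot: [-180.0, -0.0, -13.0]
wrist_force: [1.0, -1.9, 0.0]
gripper_width: 0.0003
gripper_force: 0.7
```

```bash
python3 -c "from h import *;rep()"
```

```text
t 8.1167 rack xy mm [  0.7 -17. ] z 0.06896172024335269 rot [-1.800e+02 -1.000e-02 -1.298e+01] Fy -1.6365191552366078 F [ 1.  -1.9  0. ] w 0.00030522985168178387
```

The force fell from 6 N to about 0, so the marker clicked in. I'll back off 30 mm and check.

drive_tool(increments=[0,0.5,0,0,0,1,0,0,0,1.5,0,0,0,0,0,0,0,0,-2,0,0,0,-3,0,0,0,-3,0,0,0,-2,0,0,0,0,0,0,0,0,0])

```text
time: 8.95
tcp_pos: [0.521, -0.0479, 0.1702]
tcp_rot: [-179.9, -0.2, -13.0]
wrist_force: [-0.9, -0.1, -0.1]
gripper_width: 0.0005
gripper_force: 0.0
```

```bash
python3 - <<'E'
from h import *
rep()
m=camera_model('wrist'); b=read_camera('wrist')[:,:,::-1].copy()
e=np.array([-np.sin(A),np.cos(A)]);ex=np.array([np.cos(A),np.sin(A)])
W=lambda x,y,z:[*(O+x*ex+y*e),z]
for y in(-.135,-.045,.135):
    p=w2px(m,[W(-.011,y,.034)])[0];cv2.circle(b,tuple(int(v) for v in p),2,(0,0,255),-1)
for c in(.042,.045,.048): print("ridge",c,w2px(m,[W(0,c,.088)])[0],"end",w2px(m,[W(0,c-.05,.088)])[0])
cv2.imwrite('pics/p6.png',b)
E
```

```text
t 8.95 rack xy mm [  1.1 -47.1] z 0.17016207692576388 rot [-1.799e+02 -1.600e-01 -1.303e+01] Fy -0.3048514730548688 F [-0.9 -0.1 -0.1] w 0.0005074206219087819
ridge 0.042 [217.33374156 209.32378238] end [277.29869516 209.32407416]
ridge 0.045 [213.76339239 209.32291438] end [273.68154536 209.32480887]
ridge 0.048 [210.1969007  209.32194983] end [270.06627084 209.32544777]
```

View pics/p6.png

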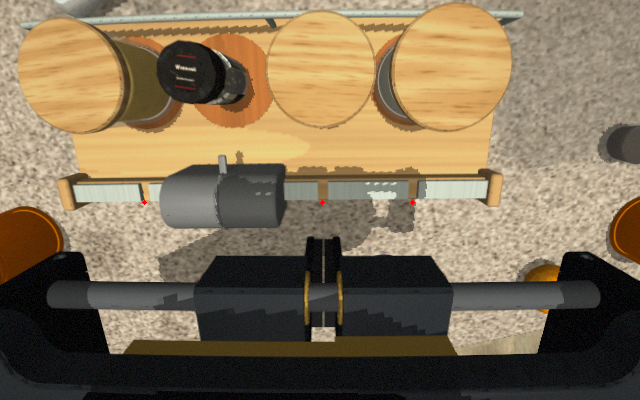

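The marker's ridge is at about (215,209), where I predicted 213.8 for +45 mm. It sits in front of the slim jar, the jars are unmoved and the gripper is clear.

```bash
python3 -c "
from workcell import *
print(sign_off())"
```

```text
the job is handed in; nothing more can be done
None
```

The marker is in notch 3, in front of the slim jar: the push force fell from about 6 N to zero as it clicked in, the last wrist picture puts it at about +45 mm with the jars unmoved, and I handed the job in at about 9 s of the 48 s allowed.

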